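# Turn the leaf of the till's picture-card stand

## Task

Turn the half-raised leaf of the produce picture-card stand over its spine and press it down flat on the other side of the stand, then take the hand away. Push it only with the fingertips or the outside of the fingers: do not pinch or squeeze it, do not press hard, and move it over gently without slapping or flinging it. Leave the bottles, the calculator and the gum box where they stand.

Things in the scene. Friction and masses are not known exactly. Their poses are not given: they have to be found in the camera images.
- stand: Fixed black stand, 190 x 190 mm, 18 mm high; fixed card stacks on both halves, tops 26 mm above the counter, reach 92 mm from the spine. End blocks 38 mm high carry the spine, 81 to 93 mm from its middle. Origin: middle of the underside, on the counter; own x along the spine, +y to the half the leaf is turned from, -y to the half it must end on, z up.
- spine (a point): Middle of the spine rod (the leaf's hinge line), 30 mm above the counter; the hinge line runs along the stand's own x axis.
- leaf_edge (a point): Middle of the leaf's free edge, 125 mm from the hinge line; own +y points along the leaf away from the spine. Leaf: rigid white plate with produce pictures on both faces, 150 mm along the spine, 12 to 125 mm from the hinge line (in its mid-plane), 4 mm thick, 70 to 130 g. It is longer than the stand's 95 mm half, so fingers fit under its edge.
- leaf (a joint): Leaf angle about the spine, rad: 0 = flat on the stand's +y half, 1.57 = upright, 3.14 = flat on the -y half (stops at both ends). Starts raised by 0.3 to 0.65. The hinge is stiff (0.13 N m of friction): the leaf stays at whatever angle it is left; turning it takes at most 2.5 N at 100 mm from the spine.
- juice_a: Loose full juice bottle, 64 mm across, 169 mm high with its cap, standing beyond the +x end of the stand; origin at the centre of its underside. Leave alone.
- juice_b: Second juice bottle, same as the first, also beyond the +x end of the stand. Leave alone.
- calculator: Loose black desk calculator, 150 x 100 mm, 21 mm high, beside the stand on its -y side; origin at the centre of its underside. Leave alone.
- gum_box: Loose cardboard gum box, 60 x 90 mm, 55 mm high, beyond the +x, +y corner of the stand; origin at the centre of its underside. Leave alone.

How it is judged:
By the outcome, as a careful person would: the job done as asked, in the order asked, and still so for the second after the job is handed in, with the robot touching nothing.
It also fails if it takes over 48 s, if anything falls off the work surface, if the arm or the gripper's body presses on something with over 40 N, if the wrist force passes 120 N, or if a joint passes its speed limit or range.

## Robot

A 6-joint arm with a two-finger parallel gripper is mounted at the origin on the work surface. World frame = base frame: x ahead of the robot, y to its left, z up, the work surface at z = 0. Lengths are in m, angles in rad, forces in N, time in s.
With the tool pointing down it reaches from about 0.35 to 0.85 m from the base axis. Payload 8.1 kg.
Tool frame: the origin (TCP) lies at the very end of the fingers, on their centre line; the grasp point (between the pads) lies 19 mm behind it; z points along the fingers, y is the direction in which the jaws open and shut (so a half turn about z gives the same grasp; the last joint's range is limited). The gripper opens to 93 mm and grips with 3 to 60 N. Pads are 15 mm wide; open, the fingers measure 128 mm over their backs; the gripper's body (75 mm by 188 mm) begins 65 mm behind the grasp point.
Start: joints at [-1.331, 0.13, 1.488, -0, 1.523, -0.085], TCP at [0.191, -0.569, 0.219] pointing down, gripper open.
Joint ranges: [-2.96, 2.96], [-0.89, 2.26], [0.02, 2.5], [-1.34, 4.48], [0, 2.73], [-2.66, 2.66]. Speed limits (rad/s): [2.39, 2.39, 2.79, 3.14, 3.14, 3.14].

## Interface

Orientations are given as a rotation vector (axis times angle).
In Python, from plant import robot gives the robot as it stands.
- The arm moves only by the shell command python3 -m inch 'ROWS' [FORCE]. ROWS is JSON, a list that holds one entry, the list of rows, each a list of 7 numbers: the shift along the tool's x, y, z in cm, then the turn, a rotation vector about the tool's x, y, z in degrees, then the gripper command: -1 is fully open, 1 is shut, values between are in proportion. A call has 1 to 5 rows; each row shifts and turns the commanded pose from where the row before left it, along the tool's axes as they then stand; what a row does not reach is not made up. A row lasts 1/10 s, in which the tool goes at most 50 mm and 8.59 degrees, less where a joint would pass 70% of its speed; a pose out of reach is approached as far as the arm can. A call with a gripper value outside its range is refused whole. The fingers move at their own pace and stop on an object; FORCE is the grip in N (left out, the last holds). Time passes only in rows, so rows that do not move let the fingers close. It gives the time, the measured TCP pose, the force and the opening at its end, in the units of the state.
- robot.read_state(): the state, without advancing time (a new reading comes with each control period).
- robot.read_camera(name): name is "side" or "top" or "wrist"; returns a dict with "image" (400x640x3 uint8, blue, green, red), "K" (3x3 intrinsics, pixels), "R" (3x3) and "t" (3): a world point X has camera coordinates R X + t; the wrist camera has in their place "tool_from_camera" (4x4, takes a point from camera to tool coordinates, whose origin is the TCP and whose axes are the flange's). Camera axes: x right, y down, z forward; pixel columns grow to the right and rows downward; lengths in m; the calibration is good to about 2 mm. A picture is of the moment at which its call begins: read the wrist's pose just before it. There is no depth.
- robot.close_job(): hands the job in, once; it reports no verdict.
The state is a dict: "t": time; "q": joint angles; "dq": joint speeds; "joint_torque": joint torques, N m; "tool_pos": TCP position; "orientation": TCP orientation; "force": force on the tool from outside, world axes, zero at the start; "wrist_torque": the same for the moment, N m; "opening": finger opening in m.
Only numpy, scipy, OpenCV 4.12 (cv2) and the standard library are available. Lean on these libraries where they do the work, as an engineer would, in place of code of your own. Each camera call takes 0.05 s, during which the arm holds its last target. There are 200 camera calls.

## Working session

There is one attempt and no reset: what is moved stays moved. The work goes in short steps, Python scripts to look and compute and a shell command to move; the robot and the scene stay as the last step left them, time stands still between calls to the robot, and variables do not carry over. Pictures are saved under pics/ and viewed, about 8 in all and at most 12, crops included, and the job is handed in when it is done.

```bash
mkdir -p pics; ls; python3 - <<'E'
from plant import robot
import cv2
s=robot.read_state();print(s['t'],s['q'],s['tool_pos'],s['orientation'],s['opening'],s['force'])
for n in('top','side'):
    c=robot.read_camera(n);cv2.imwrite(f'pics/{n}0.png',c['image']);print(n,c['K'],c['R'],c['t'])
E
```

```text
pics
0.0 [-1.33138779e+00  1.31186786e-01  1.48926318e+00  1.15685268e-05
  1.52302542e+00 -8.53946851e-02] [ 0.19136444 -0.56805615  0.21758101] [-3.09840181e+00 -5.07655437e-01  2.09292664e-04] 0.09310133567656793 [-0.27748513  0.04290985  0.08817071]
top [[431.72034951   0.         310.85322267]
 [  0.         431.72034951 206.60991224]
 [  0.           0.           1.        ]] [[-0.02442706 -0.99966588 -0.00845242]
 [-0.99160608  0.02530221 -0.12679582]
 [ 0.12696732  0.00528422 -0.99189283]] [0.03421194 0.62425284 0.87554508]
side [[406.16105088   0.         318.77676516]
 [  0.         406.16105088 202.54628502]
 [  0.           0.           1.        ]] [[-0.73665677 -0.67620695  0.00899815]
 [-0.40847015  0.43430245 -0.80282845]
 [ 0.53897026 -0.59508449 -0.5961422 ]] [0.46944128 0.27952305 0.58052516]
```

View pics/top0.png

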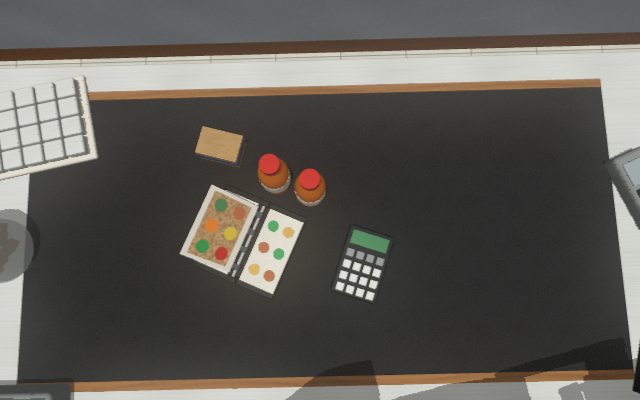

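View pics/side0.png

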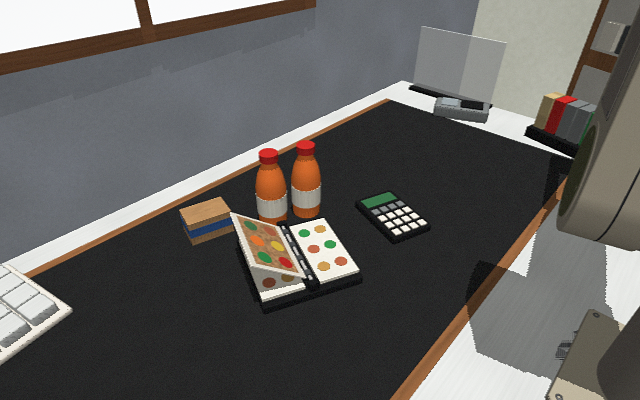

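Top view: the stand is at about (243,240) with its spine running from (265,205) to (233,278). The leaf is on the left (world +y) and the calculator on the right at (362,263). The bottles at (272,172) and (310,187) and the gum box at (218,145) are above. I'll enlarge both views to read the corners.

```bash
python3 - <<'E'
import cv2,numpy as np
a=cv2.imread('pics/top0.png')[170:305,170:320];b=cv2.imread('pics/side0.png')[200:315,225:370]
a=cv2.resize(a,None,fx=4,fy=4,interpolation=cv2.INTER_CUBIC);b=cv2.resize(b,None,fx=5,fy=5,interpolation=cv2.INTER_CUBIC)
cv2.imwrite('pics/topc.png',a);cv2.imwrite('pics/sidec.png',b)
E
```

```text
(no output)
```

View pics/topc.png

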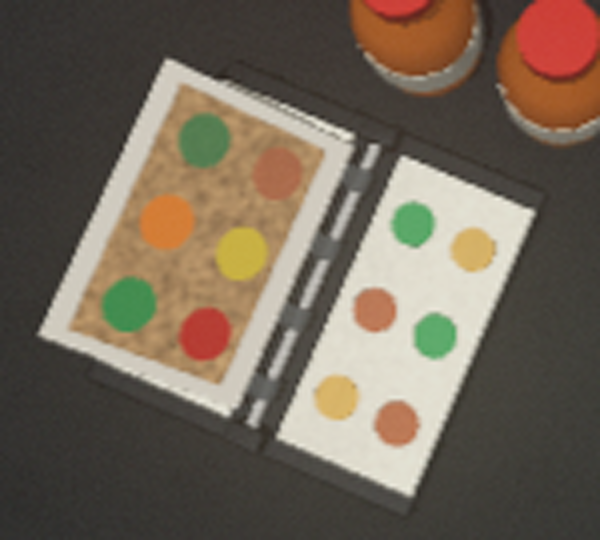

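View pics/sidec.png

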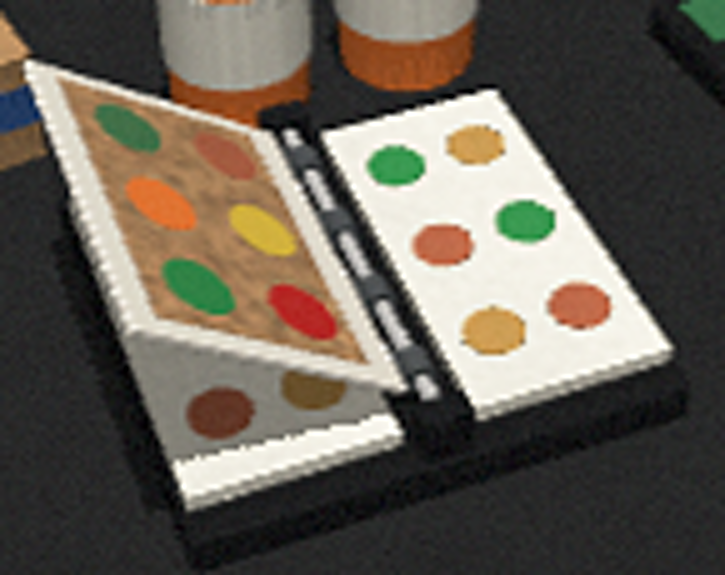

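Corners are readable in both crops. The card stack is at top (401,156), (537,210), (412,496), (277,438) and the leaf at top (167,60), (40,335), (232,415), (354,140). Next I triangulate them.

```bash
cat > h.py <<'E'
import numpy as np,cv2
from plant import robot
from scipy.spatial.transform import Rotation as Ro
C={'top':(np.array([[431.72034951,0,310.85322267],[0,431.72034951,206.60991224],[0,0,1]]),np.array([[-0.02442706,-0.99966588,-0.00845242],[-0.99160608,0.02530221,-0.12679582],[0.12696732,0.00528422,-0.99189283]]),np.array([0.03421194,0.62425284,0.87554508])),
'side':(np.array([[406.16105088,0,318.77676516],[0,406.16105088,202.54628502],[0,0,1]]),np.array([[-0.73665677,-0.67620695,0.00899815],[-0.40847015,0.43430245,-0.80282845],[0.53897026,-0.59508449,-0.5961422]]),np.array([0.46944128,0.27952305,0.58052516]))}
def P(n): K,R,t=C[n]; return K@np.c_[R,t]
def tri(a,b):
    X=cv2.triangulatePoints(P('top'),P('side'),np.array(a,float).T,np.array(b,float).T); return (X[:3]/X[3]).T
def plane(n,uv,z):
    K,R,t=C[n]; o=-R.T@t; d=R.T@np.linalg.inv(K)@np.r_[uv,1]; return o+d*(z-o[2])/d[2]
E
cat > m.py <<'E'
from h import *
np.set_printoptions(precision=4,suppress=True)
T=lambda l:np.array(l)/4+170-.375
S=lambda l:np.array(l)/5+[225,200]-.4
tc=T([(401,156),(537,210),(412,496),(277,438)]);sc=S([(323,132),(497,92),(672,352),(480,415)])
tl=T([(167,60),(40,335),(232,415),(354,140)]);sl=S([(28,65),(133,335),(405,388),(265,128)])
print('card tri\n',tri(tc,sc));A=np.array([plane('top',u,.026) for u in tc]);B=np.array([plane('side',u,.026) for u in sc]);print(A,'\n',B)
L=tri(tl,sl);print('leaf\n',L)
M=(A+B)/2
ex=(M[0]-M[3])+(M[1]-M[2]);ex/=np.linalg.norm(ex);ey=np.array([-ex[1],ex[0],0])
mid=M.mean(0); outer=(M[1]+M[2])/2; orig=outer+ey*.092; print('yaw',np.degrees(np.arctan2(ex[1],ex[0])),'orig',orig, 'width',np.linalg.norm(M[1]-M[2]))
Q=np.c_[(L-orig)@ex,(L-orig)@ey,L[:,2]];print(Q)
for a,b in((0,3),(1,2)): print(np.degrees(np.arctan2(Q[a,2]-Q[b,2],Q[a,1]-Q[b,1])))
for n,u in(('bA',(270,162)),('bB',(311,178))): print(n,plane('top',u,.169))
print('calc',[plane('top',u,.021) for u in((347,227),(393,237),(376,304),(332,294))])
print('gum',[plane('top',u,.055) for u in((202,127),(243,134),(238,162),(196,152))])
E
python3 m.py
```

```text
card tri
 [[0.6237 0.1063 0.0283]
 [0.5929 0.0339 0.024 ]
 [0.4439 0.1032 0.0244]
 [0.4753 0.1739 0.0242]]
[[0.6246 0.107  0.026 ]
 [0.5936 0.0345 0.026 ]
 [0.4445 0.1035 0.026 ]
 [0.4763 0.1743 0.026 ]] 
 [[0.6251 0.1041 0.026 ]
 [0.5903 0.0351 0.026 ]
 [0.4424 0.1041 0.026 ]
 [0.4731 0.1744 0.026 ]]
leaf
 [[0.6653 0.2144 0.1029]
 [0.5309 0.2763 0.1018]
 [0.4895 0.1948 0.0436]
 [0.6316 0.1301 0.0404]]
yaw -24.775146072666185 orig [0.5562 0.1528 0.026 ] width 0.16368742055445515
[[ 0.0732  0.1016  0.1029]
 [-0.0748  0.1015  0.1018]
 [-0.0782  0.0101  0.0436]
 [ 0.078   0.011   0.0404]]
34.601580995177436
32.46129789497645
bA [0.6932 0.0912 0.169 ]
bB [0.6613 0.0164 0.169 ]
calc [array([ 0.5812, -0.0579,  0.021 ]), array([ 0.5572, -0.1556,  0.021 ]), array([ 0.4176, -0.1131,  0.021 ]), array([ 0.4404, -0.0213,  0.021 ])]
gum [array([0.8006, 0.2472, 0.055 ]), array([0.7828, 0.1595, 0.055 ]), array([0.722 , 0.1703, 0.055 ]), array([0.7461, 0.2596, 0.055 ])]
```

Leaf angle is about 0.585 rad, stand origin (0.556, 0.153) with yaw −24.8°. Plan:
1. Shut the fingers, with the jaw axis along the spine.
2. Travel to the +y side, tilt 35° and get under the edge.
3. Push around in an arc with the tilt fixed.

First the raise and yaw, then the travel, which is almost purely along tool x.

```bash
python3 -m inch '[[[0,0,-0.8,0,0,-8,1],[0,0,-0.8,0,0,-8,1],[0,0,-0.8,0,0,-8,1],[0,0,-0.8,0,0,-8,1],[0,0,-0.8,0,0,-8,1]]]' 10
python3 -m inch '[[[0,0,0,0,0,-6.6,1],[2,0,0,0,0,0,1],[4,0,0,0,0,0,1],[4,0,0,0,0,0,1],[4,0,0,0,0,0,1]]]'
python3 -m inch '[[[4,0,0,0,0,0,1],[4,0,0,0,0,0,1],[4,0,0,0,0,0,1],[4,0,0,0,0,0,1],[4,0,0,0,0,0,1]]]'
cat > st.py <<'E'
from h import *
np.set_printoptions(precision=4,suppress=True)
O=np.array([.556,.153,0]);a=np.radians(-24.8);E=np.array([[np.cos(a),np.sin(a),0],[-np.sin(a),np.cos(a),0],[0,0,1]])
s=robot.read_state();R=Ro.from_rotvec(s['orientation']).as_matrix()
print('t',round(s['t'],2),'stand xyz',E@(s['tool_pos']-O),'F(stand)',E@s['force'],'open',round(s['opening'],3))
print('tool axes in stand (cols)\n',E@R,'\nq',s['q'])
E
python3 st.py
```

```text
t: 0.6
tool_pos: [0.1914, -0.5683, 0.2583]
orientation: [-2.734, -1.545, -0.0]
force: [-0.2, -0.2, -1.0]
opening: 0.0575
t: 1.1
tool_pos: [0.2504, -0.44, 0.2579]
orientation: [-2.646, -1.691, -0.0]
force: [1.2, 0.4, 0.6]
opening: 0.0174
t: 1.6
tool_pos: [0.3343, -0.2583, 0.2583]
orientation: [-2.647, -1.692, -0.0]
force: [1.1, 0.3, 0.0]
opening: 0.0003
t 1.6 stand xyz [-0.0288 -0.4664  0.2583] F(stand) [0.8701 0.6777 0.0073] open 0.0
tool axes in stand (cols)
 [[ 0.0002  1.     -0.0002]
 [ 1.     -0.0002  0.0002]
 [ 0.0002 -0.0002 -1.    ]] 
q [-0.7796 -0.3797  1.8848  0.0001  1.6368 -0.3465]
```

```bash
python3 -m inch '[[[4,0,0,0,0,0,1],[4,0,0,0,0,0,1],[4,0,0,0,0,0,1],[4,0,0,0,0,0,1],[4,0,0,0,0,0,1]]]'
python3 -m inch '[[[4,0,0,0,0,0,1],[4,0,0,0,0,0,1],[4,0,0,0,0,0,1],[4,0,0,0,0,0,1],[4,0,0,0,0,0,1]]]'
python3 -m inch '[[[4,0,0,0,0,0,1],[4,0,0,0,0,0,1],[4,0,0,0,0,0,1],[4,0,0,0,0,0,1],[4,0,0,0,0,0,1]]]'
python3 -m inch '[[[4,0,0,0,0,0,1],[0,0,0,0,-7,0,1],[0,0,0,0,-7,0,1],[0,0,0,0,-7,0,1],[0,0,0,0,-7,0,1]]]'
python3 -m inch '[[[0,0,0,0,-7,0,1],[0,0,0,0,0,0,1]]]'
python3 st.py
```

```text
t: 2.1
tool_pos: [0.4181, -0.0767, 0.2584]
orientation: [-2.647, -1.693, 0.0]
force: [0.6, -0.5, 0.5]
opening: -0.0
t: 2.6
tool_pos: [0.502, 0.1049, 0.2582]
orientation: [-2.646, -1.693, 0.001]
force: [0.1, -0.2, -0.5]
opening: 0.0005
t: 3.1
tool_pos: [0.5858, 0.2863, 0.2579]
orientation: [-2.646, -1.693, 0.002]
force: [0.3, 0.4, 1.0]
opening: 0.0006
t: 3.6
tool_pos: [0.6022, 0.3214, 0.2591]
orientation: [2.372, 1.516, -0.596]
force: [1.9, 1.0, 0.2]
opening: 0.0002
t: 3.8
tool_pos: [0.6006, 0.3223, 0.244]
orientation: [2.281, 1.47, -0.75]
force: [-0.5, 0.5, -4.9]
opening: 0.0004
t 3.8 stand xyz [-0.0305  0.1725  0.244 ] F(stand) [-0.6757  0.2433 -4.8601] open 0.0
tool axes in stand (cols)
 [[-0.0092  0.9999 -0.0072]
 [ 0.809   0.0032 -0.5878]
 [-0.5877 -0.0112 -0.809 ]] 
q [ 0.5851  1.0141  0.3808 -0.4037  2.2625  0.8337]
```

```bash

python3 -m inch '[[[1.2,0,2.8,0,0,0,1],[1.2,0,2.8,0,0,0,1],[1.2,0,2.8,0,0,0,1],[1.2,0,2.8,0,0,0,1]]]'
python3 st.py
```

```text
t: 4.2
tool_pos: [0.5922, 0.2982, 0.1404]
orientation: [2.298, 1.468, -0.714]
force: [0.3, 0.8, 0.8]
opening: 0.0006
t 4.2 stand xyz [-0.028   0.1471  0.1404] F(stand) [-0.0856  0.7934  0.8066] open 0.001
tool axes in stand (cols)
 [[ 0.0015  1.      0.0009]
 [ 0.8235 -0.0007 -0.5672]
 [-0.5672  0.0016 -0.8235]] 
q [ 0.5649  0.9074  0.7224 -0.3479  2.0117  0.9302]
```

```bash

python3 -m inch '[[[1,0,2.4,0,0,0,1],[1,0,2.4,0,0,0,1],[1,0,2.4,0,0,0,1],[0,0,0,0,0,0,1]]]'
python3 st.py; cat > pic.py <<'E'
import sys
from h import *
im=robot.read_camera('side')['image'][130:330,180:400];cv2.imwrite(sys.argv[1],cv2.resize(im,None,fx=3,fy=3))
E
python3 pic.py pics/s1.png
```

```text
t: 4.6
tool_pos: [0.583, 0.2816, 0.0609]
orientation: [2.295, 1.467, -0.725]
force: [-0.8, -0.8, -0.1]
opening: 0.0008
t 4.6 stand xyz [-0.0294  0.1281  0.0609] F(stand) [-0.401  -1.0777 -0.1292] open 0.001
tool axes in stand (cols)
 [[-0.0006  1.     -0.0033]
 [ 0.8195 -0.0014 -0.5731]
 [-0.5731 -0.0031 -0.8195]] 
q [ 0.5538  0.9255  0.8445 -0.3356  1.8841  0.967 ]
```

View pics/s1.png

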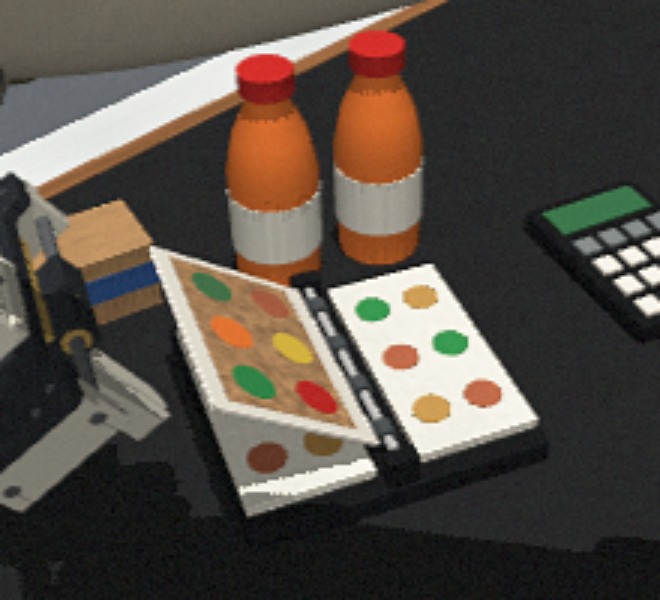

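The fingers are just outboard of the leaf edge, with the tip near (165,415) and the edge corner at (215,405). Nothing else has moved. Next I compute the pushing arc in tool axes.

```bash
cat > arc.py <<'E'
import numpy as np
th=np.radians(35);tx=np.array([np.cos(th),-np.sin(th)]);tz=np.array([-np.sin(th),-np.cos(th)])
def tcp(f,r=.1):
    f=np.radians(f);return r*np.array([np.cos(f),np.sin(f)])+.002*np.array([np.sin(f),-np.cos(f)])+[0,.03]
def T(f): return tcp(f)+.0075*tx if f<=145 else tcp(f,.085)-.0075*tx
p=np.array([.108,.061])
for f in [55,65,75,85,95,105,115,125,135,145,155,165,172,180]:
    q=T(f);d=(q-p)*100;print(f,q.round(4),'tool x,z cm',round(d@tx,2),round(d@tz,2));p=q
E
python3 arc.py
python3 -m inch '[[[-0.8,0,0.6,0,0,0,1],[-0.8,0,0.6,0,0,0,1],[0,0,0,0,0,0,1]]]'
python3 st.py
```

```text
55 [0.0651 0.1065] tool x,z cm -6.12 -1.27
65 [0.0502 0.1155] tool x,z cm -1.74 0.12
75 [0.034  0.1218] tool x,z cm -1.69 0.42
85 [0.0169 0.1251] tool x,z cm -1.59 0.71
95 [-0.0006  0.1255] tool x,z cm -1.45 0.97
105 [-0.0178  0.1228] tool x,z cm -1.26 1.21
115 [-0.0343  0.1172] tool x,z cm -1.03 1.41
125 [-0.0496  0.1088] tool x,z cm -0.77 1.57
135 [-0.0632  0.0978] tool x,z cm -0.48 1.67
145 [-0.0746  0.0847] tool x,z cm -0.19 1.73
155 [-0.0823  0.072 ] tool x,z cm 0.09 1.48
165 [-0.0877  0.0582] tool x,z cm 0.35 1.44
172 [-0.09    0.0481] tool x,z cm 0.39 0.96
180 [-0.0911  0.0363] tool x,z cm 0.59 1.03
t: 4.95
tool_pos: [0.5778, 0.2654, 0.0657]
orientation: [2.297, 1.467, -0.715]
force: [0.1, 0.2, 1.1]
opening: 0.0006
t 4.95 stand xyz [-0.0273  0.1112  0.0657] F(stand) [-0.0087  0.264   1.0744] open 0.001
tool axes in stand (cols)
 [[ 0.0021  1.      0.0015]
 [ 0.8227 -0.0008 -0.5685]
 [-0.5685  0.0024 -0.8227]] 
q [ 0.5408  0.8702  0.9186 -0.3409  1.8548  0.9635]
```

```bash

python3 -m inch '[[[-0.3,0,-0.03,0,0,0,1],[-0.3,0,-0.03,0,0,0,1],[-0.3,0,-0.03,0,0,0,1],[-0.3,0,-0.03,0,0,0,1],[-0.3,0,-0.03,0,0,0,1]]]'
python3 -m inch '[[[-0.3,0,-0.03,0,0,0,1],[-0.3,0,-0.03,0,0,0,1],[-0.3,0,-0.03,0,0,0,1],[-0.3,0,-0.03,0,0,0,1],[-0.3,0,-0.03,0,0,0,1]]]'
python3 st.py;python3 pic.py pics/s2.png
```

```text
t: 5.45
tool_pos: [0.572, 0.255, 0.0723]
orientation: [2.294, 1.468, -0.721]
force: [-0.8, -0.4, 0.2]
opening: 0.0002
t: 5.95
tool_pos: [0.5673, 0.2447, 0.0823]
orientation: [2.294, 1.468, -0.72]
force: [1.2, 3.0, -0.1]
opening: 0.0006
t 5.95 stand xyz [-0.0282  0.0879  0.0823] F(stand) [-0.17    3.2671 -0.0771] open 0.001
tool axes in stand (cols)
 [[-0.0003  1.      0.0004]
 [ 0.8206  0.0005 -0.5715]
 [-0.5715  0.0002 -0.8206]] 
q [ 0.5255  0.798   0.9983 -0.3488  1.8464  0.9489]
```

View pics/s2.png

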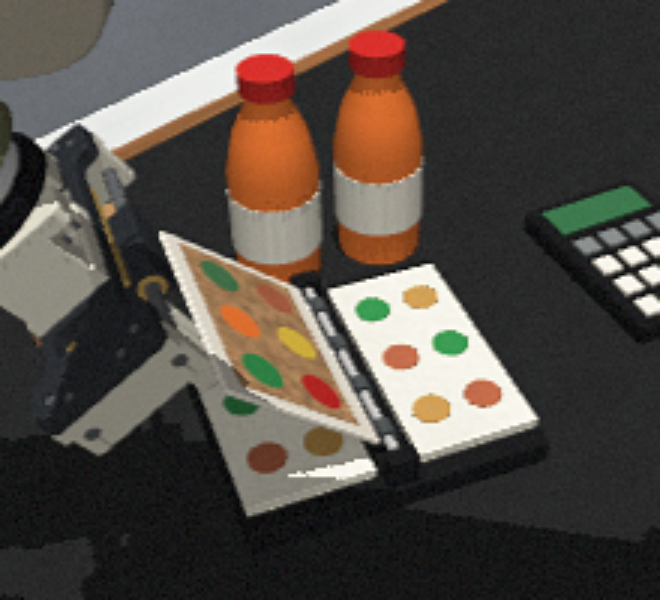

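The fingertips touch under the leaf near (215,375) with about 3 N, and the leaf is rising. Continuing along the arc.

```bash

python3 -m inch '[[[-0.3,0,-0.06,0,0,0,1],[-0.3,0,-0.06,0,0,0,1],[-0.3,0,-0.06,0,0,0,1],[-0.3,0,-0.06,0,0,0,1],[-0.3,0,-0.06,0,0,0,1]]]'
python3 -m inch '[[[-0.3,0,-0.06,0,0,0,1],[-0.3,0,-0.06,0,0,0,1],[-0.3,0,-0.06,0,0,0,1],[-0.3,0,-0.06,0,0,0,1],[-0.3,0,-0.06,0,0,0,1]]]'
python3 -m inch '[[[-0.3,0,0.02,0,0,0,1],[-0.3,0,0.02,0,0,0,1],[-0.3,0,0.02,0,0,0,1],[-0.3,0,0.03,0,0,0,1],[-0.3,0,0.03,0,0,0,1]]]'
python3 -m inch '[[[-0.3,0,0.05,0,0,0,1],[-0.3,0,0.06,0,0,0,1],[-0.3,0,0.07,0,0,0,1],[-0.3,0,0.08,0,0,0,1],[-0.3,0,0.09,0,0,0,1]]]'
python3 st.py
```

```text
t: 6.5
tool_pos: [0.5626, 0.2347, 0.0931]
orientation: [2.294, 1.468, -0.721]
force: [1.1, 1.3, -0.8]
opening: 0.0005
t: 7.0
tool_pos: [0.5583, 0.2252, 0.1043]
orientation: [2.294, 1.468, -0.721]
force: [-0.2, 0.4, -1.7]
opening: 0.0004
t: 7.5
tool_pos: [0.553, 0.2136, 0.112]
orientation: [2.294, 1.468, -0.72]
force: [1.2, 1.8, 0.4]
opening: 0.0004
t: 8.0
tool_pos: [0.5469, 0.2004, 0.1175]
orientation: [2.294, 1.468, -0.721]
force: [1.4, 1.8, 1.0]
opening: 0.0006
t 8.0 stand xyz [-0.0282  0.0392  0.1175] F(stand) [0.4931 2.248  0.9794] open 0.001
tool axes in stand (cols)
 [[-0.0002  1.      0.0002]
 [ 0.8203  0.0003 -0.5719]
 [-0.5719  0.0001 -0.8203]] 
q [ 0.4881  0.6503  1.1477 -0.3666  1.8324  0.9141]
```

```bash

python3 -m inch '[[[-0.3,0,0.07,0,0,0,1],[-0.3,0,0.08,0,0,0,1],[-0.3,0,0.09,0,0,0,1],[-0.3,0,0.1,0,0,0,1],[-0.3,0,0.1,0,0,0,1]]]'
python3 -m inch '[[[-0.3,0,0.1,0,0,0,1],[-0.3,0,0.12,0,0,0,1],[-0.24,0,0.15,0,0,0,1],[-0.24,0,0.15,0,0,0,1],[-0.24,0,0.16,0,0,0,1]]]'
python3 -m inch '[[[-0.24,0,0.16,0,0,0,1],[-0.24,0,0.17,0,0,0,1],[-0.24,0,0.17,0,0,0,1],[-0.21,0,0.19,0,0,0,1],[-0.21,0,0.19,0,0,0,1]]]'
python3 st.py;python3 pic.py pics/s3.png
```

```text
t: 8.5
tool_pos: [0.5404, 0.1869, 0.1222]
orientation: [2.294, 1.468, -0.721]
force: [0.8, 1.4, -1.7]
opening: 0.0009
t: 9.0
tool_pos: [0.5344, 0.1737, 0.1245]
orientation: [2.294, 1.468, -0.721]
force: [1.3, 1.4, -0.0]
opening: 0.0006
t: 9.5
tool_pos: [0.5284, 0.1606, 0.1237]
orientation: [2.294, 1.468, -0.721]
force: [0.9, 1.2, 0.0]
opening: 0.0004
t 9.5 stand xyz [-0.0282 -0.0047  0.1237] F(stand) [0.3341 1.5256 0.0174] open 0.0
tool axes in stand (cols)
 [[-0.0003  1.      0.0003]
 [ 0.8203  0.0004 -0.5719]
 [-0.5719  0.0001 -0.8203]] 
q [ 0.4509  0.549   1.2777 -0.3812  1.7926  0.8902]
```

View pics/s3.png

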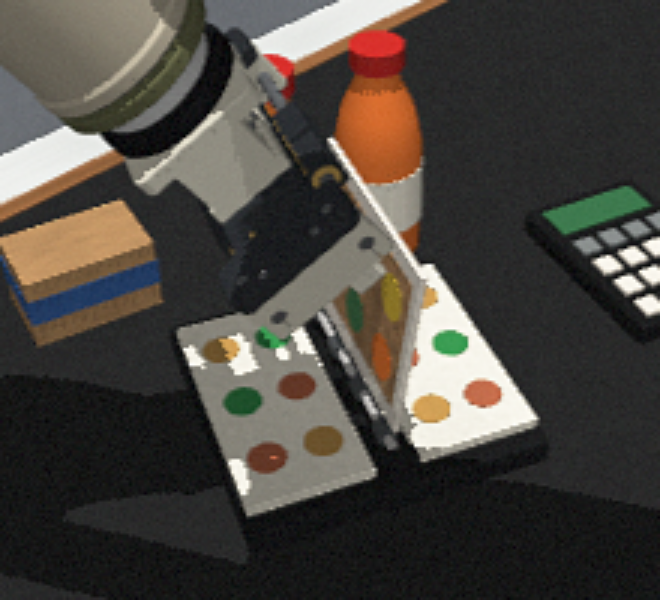

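The leaf stands just past upright, its free edge running from (335,145) to (415,285), and the fingertips are on its +y face. The bottles and gum box are untouched. Continuing over.

```bash

python3 -m inch '[[[-0.22,0,0.18,0,0,0,1],[-0.22,0,0.18,0,0,0,1],[-0.21,0,0.19,0,0,0,1],[-0.2,0,0.2,0,0,0,1],[-0.2,0,0.2,0,0,0,1]]]'
python3 -m inch '[[[-0.18,0,0.22,0,0,0,1],[-0.18,0,0.23,0,0,0,1],[-0.17,0,0.23,0,0,0,1],[-0.17,0,0.24,0,0,0,1],[-0.16,0,0.24,0,0,0,1]]]'
python3 -m inch '[[[-0.15,0,0.25,0,0,0,1],[-0.14,0,0.26,0,0,0,1],[-0.13,0,0.26,0,0,0,1],[-0.12,0,0.26,0,0,0,1],[-0.11,0,0.27,0,0,0,1]]]'
python3 st.py
```

```text
t: 10.05
tool_pos: [0.5225, 0.1478, 0.1218]
orientation: [2.294, 1.468, -0.721]
force: [0.3, 0.9, -0.4]
opening: 0.0005
t: 10.55
tool_pos: [0.5168, 0.1354, 0.1172]
orientation: [2.294, 1.468, -0.721]
force: [1.5, 1.5, -0.2]
opening: 0.0002
t: 11.05
tool_pos: [0.5115, 0.1238, 0.1103]
orientation: [2.294, 1.468, -0.721]
force: [0.3, 0.7, 1.1]
opening: 0.0003
t 11.05 stand xyz [-0.0281 -0.0452  0.1103] F(stand) [-0.0357  0.7792  1.0668] open 0.0
tool axes in stand (cols)
 [[-0.0002  1.      0.0003]
 [ 0.8203  0.0003 -0.5719]
 [-0.5719  0.0002 -0.8203]] 
q [ 0.4132  0.4804  1.3965 -0.3946  1.7324  0.8754]
```

```bash

python3 -m inch '[[[-0.1,0,0.27,0,0,0,1],[-0.1,0,0.27,0,0,0,1],[-0.09,0,0.27,0,0,0,1],[-0.09,0,0.27,0,0,0,1],[-0.08,0,0.27,0,0,0,1]]]'
python3 -m inch '[[[-0.07,0,0.27,0,0,0,1],[-0.07,0,0.27,0,0,0,1],[-0.06,0,0.27,0,0,0,1],[-0.06,0,0.27,0,0,0,1],[-0.05,0,0.27,0,0,0,1]]]'
python3 -m inch '[[[-0.04,0,0.27,0,0,0,1],[-0.04,0,0.27,0,0,0,1],[-0.03,0,0.27,0,0,0,1],[-0.02,0,0.27,0,0,0,1],[0,0,0.27,0,0,0,1]]]'
python3 -m inch '[[[0.02,0,0.27,0,0,0,1],[0.02,0,0.27,0,0,0,1],[0.02,0,0.27,0,0,0,1],[0.04,0,0.27,0,0,0,1],[0.04,0,0.27,0,0,0,1]]]'
python3 st.py; python3 pic.py pics/s4.png
```

```text
t: 11.55
tool_pos: [0.5067, 0.1133, 0.1018]
orientation: [2.294, 1.468, -0.721]
force: [0.5, -0.3, 1.2]
opening: 0.0009
t: 12.05
tool_pos: [0.5023, 0.1042, 0.0923]
orientation: [2.294, 1.468, -0.721]
force: [0.4, 1.1, -0.1]
opening: 0.0004
t: 12.55
tool_pos: [0.4986, 0.0962, 0.0821]
orientation: [2.294, 1.468, -0.721]
force: [0.7, 1.5, 0.7]
opening: 0.0004
t: 13.05
tool_pos: [0.4959, 0.0901, 0.0702]
orientation: [2.294, 1.468, -0.721]
force: [-0.2, 0.1, 1.2]
opening: 0.0003
t 13.05 stand xyz [-0.0282 -0.0823  0.0702] F(stand) [-0.2434 -0.0126  1.187 ] open 0.0
tool axes in stand (cols)
 [[-0.0002  1.      0.0001]
 [ 0.8203  0.0002 -0.572 ]
 [-0.572   0.     -0.8203]] 
q [ 0.3754  0.4579  1.507  -0.4073  1.6376  0.8771]
```

View pics/s4.png

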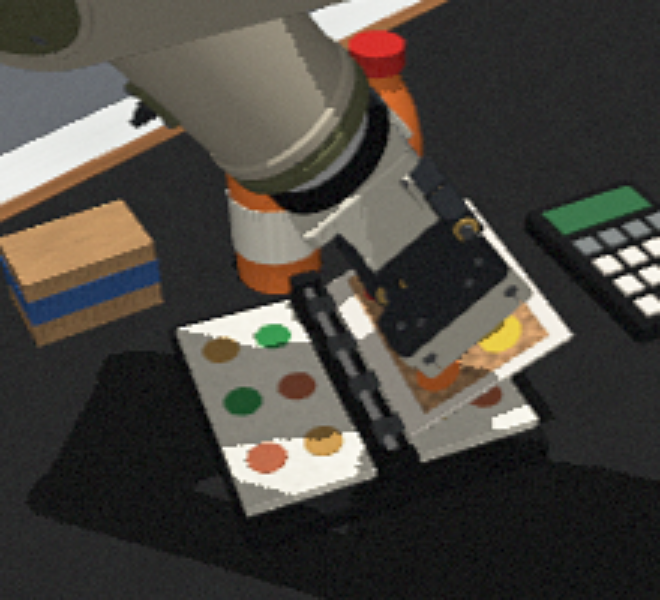

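The leaf is down to roughly 155–160°, with its free corner at (573,335) still raised. Bottles, gum box and calculator are unmoved. Now I lower it slowly.

```bash

python3 -m inch '[[[0.05,0,0.26,0,0,0,1],[0.05,0,0.26,0,0,0,1],[0.06,0,0.26,0,0,0,1],[0.07,0,0.25,0,0,0,1],[0.08,0,0.25,0,0,0,1]]]'
python3 -m inch '[[[0.1,0,0.24,0,0,0,1],[0.1,0,0.24,0,0,0,1],[0.1,0,0.22,0,0,0,1],[0.1,0,0.2,0,0,0,1],[0.1,0,0.18,0,0,0,1]]]'
python3 -m inch '[[[0.1,0,0.16,0,0,0,1],[0.1,0,0.16,0,0,0,1],[0.1,0,0.15,0,0,0,1]]]'
python3 st.py
```

```text
t: 13.6
tool_pos: [0.494, 0.0859, 0.0579]
orientation: [2.294, 1.468, -0.72]
force: [0.4, 0.9, 0.8]
opening: 0.0007
t: 14.1
tool_pos: [0.4931, 0.084, 0.0462]
orientation: [2.294, 1.467, -0.721]
force: [0.1, -0.6, 0.5]
opening: 0.0005
t: 14.4
tool_pos: [0.493, 0.0838, 0.0406]
orientation: [2.294, 1.468, -0.721]
force: [0.0, -1.4, 1.5]
opening: 0.0004
t 14.4 stand xyz [-0.0282 -0.0892  0.0406] F(stand) [ 0.634  -1.2757  1.4892] open 0.0
tool axes in stand (cols)
 [[-0.0003  1.      0.0001]
 [ 0.8203  0.0003 -0.572 ]
 [-0.572  -0.     -0.8203]] 
q [ 0.368   0.4859  1.5309 -0.4097  1.5874  0.8914]
```

```bash

python3 -m inch '[[[0.06,0,0.08,0,0,0,1],[0.06,0,0.08,0,0,0,1],[0.06,0,0.08,0,0,0,1]]]'
python3 -m inch '[[[0.06,0,0.08,0,0,0,1],[0,0,0,0,0,0,1]]]'
python3 -m inch '[[[0.06,0,0.08,0,0,0,1],[0,0,0,0,0,0,1]]]'
```

```text
t: 14.7
tool_pos: [0.493, 0.084, 0.0377]
orientation: [2.294, 1.468, -0.721]
force: [-0.4, -0.8, 0.9]
opening: 0.0008
t: 14.9
tool_pos: [0.4931, 0.084, 0.037]
orientation: [2.294, 1.467, -0.721]
force: [-1.2, -0.8, 3.0]
opening: 0.0004
t: 15.1
tool_pos: [0.4931, 0.0839, 0.0366]
orientation: [2.294, 1.467, -0.721]
force: [-2.4, -0.9, 6.8]
opening: 0.0003
```

The force rises to 6.8 N at z = 36.6 mm, against 36.3 mm expected for flat, so the leaf is on the stop. I back straight up and look.

```bash

python3 -m inch '[[[-0.12,0,-0.16,0,0,0,1],[-0.3,0,-0.4,0,0,0,1],[-0.57,0,-0.82,0,0,0,1],[-1.1,0,-1.6,0,0,0,1],[-1.7,0,-2.5,0,0,0,1]]]'
python3 -m inch '[[[-1.7,0,-2.5,0,0,0,1],[-1.7,0,-2.5,0,0,0,1],[-1.7,0,-2.5,0,0,0,1],[-1.7,0,-2.5,0,0,0,1],[-1.7,0,-2.5,0,0,0,1]]]'
python3 -m inch '[[[1,0,-3,0,0,0,1],[1,0,-3,0,0,0,1],[1,0,-3,0,0,0,1],[1,0,-3,0,0,0,1],[0,0,0,0,0,0,1]]]'
python3 st.py; python3 - <<'E'
from h import *
a=robot.read_camera('side')['image'][130:330,180:400];b=robot.read_camera('top')['image'];cv2.imwrite('pics/top5.png',b);cv2.imwrite('pics/s5.png',cv2.resize(a,None,fx=3,fy=3))
E
```

```text
t: 15.6
tool_pos: [0.4922, 0.084, 0.1029]
orientation: [2.294, 1.468, -0.724]
force: [-0.1, -0.3, 0.1]
opening: 0.0004
t: 16.1
tool_pos: [0.4939, 0.0859, 0.2567]
orientation: [2.295, 1.467, -0.718]
force: [0.9, -0.4, 0.7]
opening: 0.0005
t: 16.6
tool_pos: [0.5374, 0.1804, 0.333]
orientation: [2.295, 1.47, -0.712]
force: [0.6, -0.6, 0.3]
opening: 0.0006
t 16.6 stand xyz [-0.0283  0.0171  0.333 ] F(stand) [ 0.7631 -0.2887  0.3122] open 0.001
tool axes in stand (cols)
 [[ 0.0001  1.      0.0039]
 [ 0.8231  0.0022 -0.5678]
 [-0.5679  0.0033 -0.8231]] 
q [ 0.4702  0.483   0.9793 -0.4316  2.1294  0.7549]
```

View pics/s5.png

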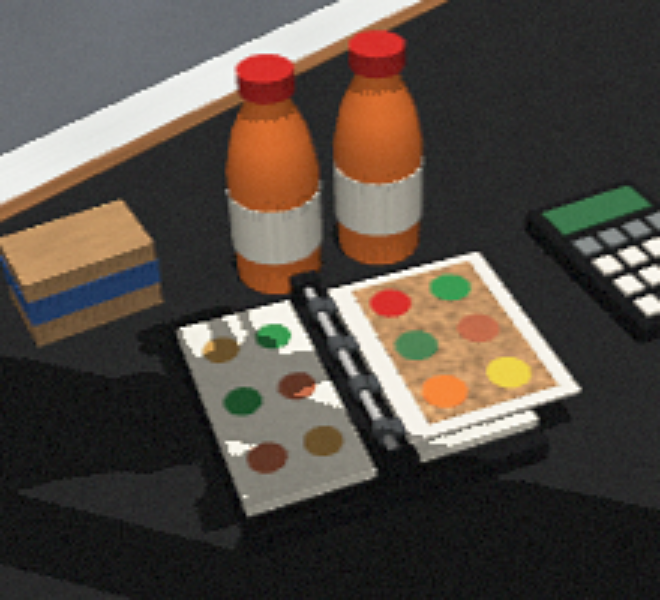

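View pics/top5.png

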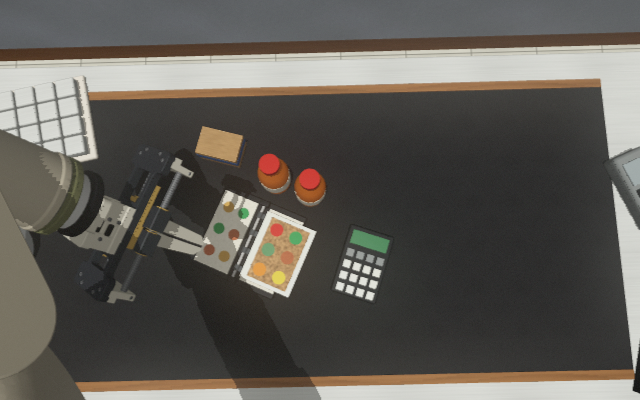

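The leaf lies over the -y half: side free corners near (480,253) and (580,391), nothing else moved, hand clear. I'll check how flat it is from enlarged crops.

```bash
python3 - <<'E'
from h import *
a=cv2.imread('pics/top5.png')[195:305,225:325];b=robot.read_camera('side')['image'][210:290,280:380]
cv2.imwrite('pics/both.png',np.vstack([cv2.resize(x,(400*1,int(x.shape[0]*4)),interpolation=cv2.INTER_CUBIC) for x in(a,b)])[:760] if 0 else np.hstack([cv2.resize(np.vstack([x,np.zeros((110-x.shape[0],100,3),np.uint8)]),None,fx=4,fy=4,interpolation=cv2.INTER_CUBIC) for x in(a,b)]))
E
```

```text
(no output)
```

View pics/both.png

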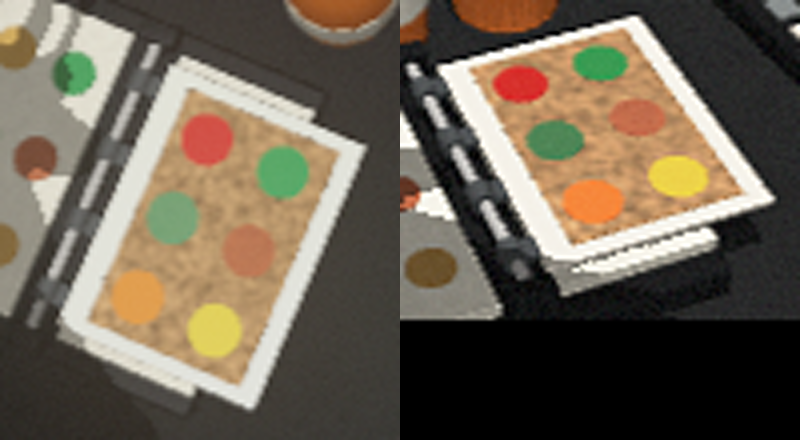

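```bash
python3 - <<'E'
from h import *
np.set_printoptions(precision=4,suppress=True)
O=np.array([.556,.153,0]);a=np.radians(-24.8);E=np.array([[np.cos(a),np.sin(a),0],[-np.sin(a),np.cos(a),0],[0,0,1]])
t=np.array([(180,68),(366,148),(252,409),(62,320)])/4+[225,195]-.375
s=np.array([(40,66),(242,17),(374,198),(148,258)])/4+[280,210]-.375
L=(tri(t,s)-O)@E.T;print(L)
for i,j in((1,0),(2,3)):print(np.degrees(np.arctan2(L[i,2]-L[j,2],L[j,1]-L[i,1])))
for f in (180,177,174,171):   # predicted free corners
    f=np.radians(f)
    for x in(.075,-.075):
        X=O+E.T@np.array([x,.125*np.cos(f)+.002*np.sin(f),.03+.125*np.sin(f)-.002*np.cos(f)])
        print(round(np.degrees(f)),[ (lambda h:(h[:2]/h[2]).round(1))(P(n)@np.r_[X,1]) for n in('top','side')])
print(t[1:3],s[1:3])
E
```

```text
[[ 0.0755 -0.015   0.0316]
 [ 0.0744 -0.1254  0.0322]
 [-0.0737 -0.1243  0.0336]
 [-0.0707 -0.0136  0.0348]]
0.30246307527700983
-0.6011375893701767
180 [array([316.5, 231.8]), array([339. , 213.7])]
180 [array([288. , 297.9]), array([373.1, 260.1])]
177 [array([316.4, 231.6]), array([339.1, 211.3])]
177 [array([287.7, 298.1]), array([373.3, 257.6])]
174 [array([316.1, 231.2]), array([338.9, 209. ])]
174 [array([287.2, 298.2]), array([373.4, 255.1])]
171 [array([315.7, 230.8]), array([338.6, 206.6])]
171 [array([286.6, 298.3]), array([373.2, 252.7])]
[[316.125 231.625]
 [287.625 296.875]] [[340.125 213.875]
 [373.125 259.125]]
```

The leaf is flat to within about 0.6°, which is measurement accuracy, and the hand is clear, so I hand the job in.

```bash
python3 - <<'E'
from plant import robot
s=robot.read_state();print(s['t'],s['force'],s['dq'].round(3) if hasattr(s['dq'],'round') else s['dq']);print(robot.close_job())
E
```

```text
16.75 [-1.05975466 -0.26050382 -0.88632895] [-0.011 -0.001  0.032 -0.001 -0.004  0.001]
the job is handed in; nothing more can be done
None
```

I turned the leaf over the spine with closed fingertips at about 3 cm/s. It now lies flat on the -y half of the stand. The job was handed in at 16.75 s.

- **Force:** readings taken at the end of each move stayed at about 3 N during the turn. The final press reached 6.8 N, with the fingertips at 36.6 mm against 36.3 mm expected for flat.
- **Flatness:** from the two camera views, the free corners are 125 and 124 mm beyond the spine and 32 to 34 mm high. The two ends gave leaf slopes of +0.3° and -0.6°, so they differ slightly but stay within measurement error.
- **Surroundings:** the bottles, calculator and gum box look unmoved in the last images, judged by eye. The hand ended about 0.33 m above the counter, touching nothing.

No check failed. The tool sagged about 15 mm near the edge of its reach during the approach, before any contact, and I corrected for it.

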